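Eject the bobbin tray of the orange winder with the release pin

TASK

The bobbin tray of the orange-topped winder is locked shut: take the green-handled release pin out of the wooden rack, push it straight down through the small round hole in the orange top until the hidden latch lets go and the tray springs out, then put the pin back upright, fully seated, in the rack hole it came from. Leave the tray of the blue winder shut.

Things in the scene. Friction and masses are not known exactly. Their poses are not given: they have to be found in the camera images.
- release_pin: Stands tip down in a hole (22 mm) of a fixed wooden rack 150x70, 62 high. Origin: rod tip, +z up the pin. Rod 6 dia, z 0-55; steel disc 44 dia, z 55-61, rests on the rack top; green handle 20 dia, z 61-121: grip it at z 85-100. About 70 g. Starts with x along the rack's length. The rack's other hole, 84 mm off along +x or -x, holds a black punch with the same disc, level, and handle: not needed.
- orange_winder_hole (a point): Centre of the 24 mm round hole in the orange top, at top-face level. Fixed white winder 160x120, 80 mm high; axes: +z up, -x to its tray front; hole 115 mm from front edge, 45 from back. Top 6 mm thick; a sprung yellow pad lies 30 mm below the top face under the whole hole. Spindle and dial on the front half, up to 18 mm high. A like winder has a blue top and its own hole.
- orange_winder_tray (a joint): Orange winder's tray: 0 = locked, flush with the front; grows in m as it springs out to 0.045 by itself, in under 1 s, and stays out. It is freed when the pad under the hole is pushed down 8 mm (rod tip 38 mm below the top face). The pad resists 3 to 8 N, goes down 27 mm and springs back. Safe to push until the pin's disc meets the top (tip 55 mm deep).
- blue_winder_tray (a joint): The same for the other winder, with blue top and blue tray front: 0 = shut; it must stay shut.

How it is judged:
By the outcome, as a careful person would: the job done as asked, in the order asked, and still so for the second after the job is handed in, with the robot touching nothing.
It also fails if it takes over 45 s, if anything falls off the work surface, if the arm or the gripper's body presses on something with over 40 N, if the wrist force passes 120 N, or if a joint passes its speed limit or range.

ROBOT

A 7-joint arm with a two-finger parallel gripper is mounted at the origin on the work surface. World frame = base frame: x ahead of the robot, y to its left, z up, the work surface at z = 0. Lengths are in m, angles in rad, forces in N, time in s.
With the tool pointing down it reaches from about 0.35 to 0.9 m from the base axis. Payload 19.9 kg.
Tool frame: the origin (TCP) lies between the finger pads; the fingertips stand 19 mm ahead of it and the grasp point (between the pads) is the TCP; z points along the fingers, y is the line along which they close (so a half turn about z gives the same grasp; the last joint's range is limited). The gripper opens to 94 mm and grips with 3 to 60 N. Pads are 16 mm wide; open, the fingers measure 119 mm over their backs; the gripper's body (75 mm by 177 mm) begins 78 mm behind the grasp point.
Start: joints at [1.202, 0.417, -0.01, 1.614, 0.005, 1.111, -0.053], TCP at [0.201, -0.592, 0.224] pointing down, gripper open.
Joint ranges: [-2.81, 2.81], [-0.39, 2.02], [-1.27, 1.25], [0.06, 2.57], [-1.19, 4.33], [0.19, 2], [-2.82, 2.82]. Speed limits (rad/s): [1.89, 1.89, 2.39, 2.39, 3.01, 3.01, 3.01].

INTERFACE

Orientations are given as a 3x3 rotation matrix whose columns are the frame's x, y, z axes.
In Python, from rig import robot gives the robot as it stands. Calls block until the motion is done:
- robot.move_ptp(position, orientation): joint-space move of the TCP to a pose.
- robot.move_linear(position, velocity=0.15, frame=None, threshold=None): straight line of the TCP; frame=None keeps the orientation; velocity is the mean speed in m/s. With threshold (N) it stops when the force on the tool has changed by that much, and returns True; else False.
- robot.goto_joints(angles): joint-space move.
- robot.gripper_to(opening): finger opening in m; the grip force is fixed at half the most; returns when the fingers have stopped.
- robot.pause(seconds).
- robot.ik(position, orientation): joint angles nearest the present ones, or None.
- robot.get_state(): the state.
- robot.grab_frame(name): name is "scene" or "top"; returns the picture (400x640x3 uint8, red, green, blue); there is no depth.
- robot.camera_info(name): a dict with "fx", "fy", "cx", "cy" (pixels), "dist" ([k1, k2, p1, p2, k3] as OpenCV has them; the pictures are not rectified), "rvec" (rotation vector, rad) and "tvec" (3), from world to camera coordinates, as OpenCV has them. Camera axes: x right, y down, z forward; pixel columns grow to the right and rows downward; lengths in m; the calibration is good to about 2 mm. A picture is of the moment at which its call begins. camera_info takes no time and is no camera call.
A pose or a line that the arm cannot do raises robot.PlanningError and nothing moves.
- robot.sign_off(): hands the job in; it is judged then, once.
The state is a dict: "time": time; "qpos": joint angles; "joint_vel": joint speeds; "effort": joint torques, N m; "ee_pos": TCP position; "tool_rot": TCP orientation; "force": force on the tool from outside, world axes, zero at the start; "moment": the same for the moment, N m; "opening": finger opening in m; "grasp_force": force on a finger pad.
Only numpy, scipy, OpenCV 4.12 (cv2) and the standard library are available. Lean on these libraries where they do the work, as an engineer would, in place of code of your own. Each camera call takes 0.05 s, during which the arm holds its last target. There are 200 camera calls.

## Working session

There is one attempt and no reset: what is moved stays moved. The work goes in short steps, each a Python script; the robot and the scene stay as the last script left them, time stands still between calls to the robot, and variables do not carry over. Pictures are saved under pics/ and viewed, at most 10 in all, crops included, and the job is handed in when it is done.

```bash
mkdir -p pics; ls; python3 - <<'E'
from rig import robot
import cv2
for n in("scene","top"):
    f=robot.grab_frame(n); cv2.imwrite(f"pics/{n}0.png",f[:,:,::-1]); print(robot.camera_info(n))
print(robot.get_state()['time'])
E
```

```text
pics
{'fx': 416.85151308164995, 'fy': 416.85151308164995, 'cx': 321.87695273263165, 'cy': 198.3401673838068, 'dist': array([-0.01179808,  0.        ,  0.        ,  0.        ,  0.        ]), 'rvec': array([ 1.66563679,  1.69692149, -0.80204541]), 'tvec': array([ 0.00200687, -0.28028467,  1.29109861])}
{'fx': 361.24020422105195, 'fy': 361.24020422105195, 'cx': 317.45360975431134, 'cy': 203.32085168636547, 'dist': array([-0.07513787,  0.        ,  0.        ,  0.        ,  0.        ]), 'rvec': array([ 2.1622493 , -2.16173504,  0.01981908]), 'tvec': array([0.01868678, 0.54838428, 0.72945638])}
0.1
```

View pics/scene0.png

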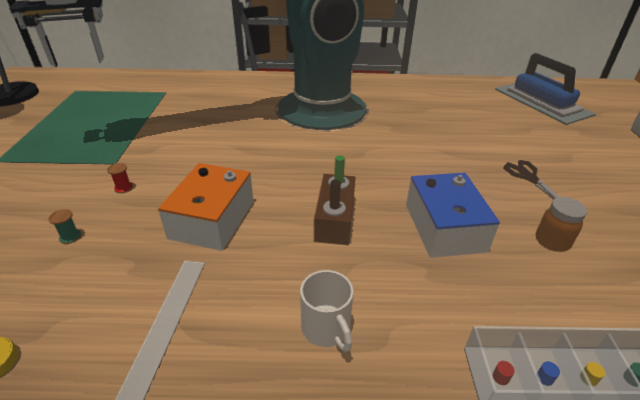

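View pics/top0.png

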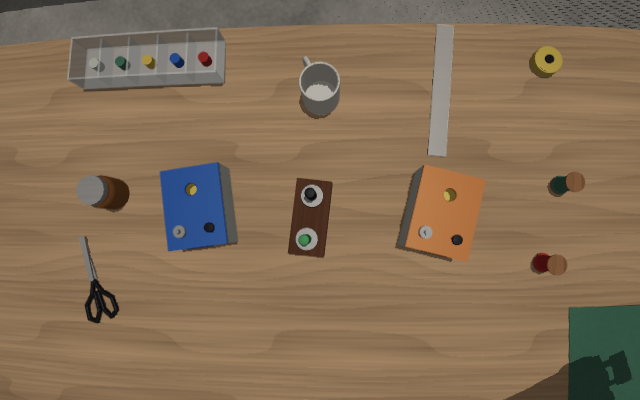

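The scene view shows the orange winder on the left (hole near (198,199)), the rack in the middle with the green pin near (340,170), and the blue winder on the right. The top view shows the orange hole near (450,195), the green handle at (305,240) on its disc at (306,239), and the black punch at (311,195).

```bash
cat > h.py <<'E'
import numpy as np, cv2
from rig import robot
def cam(n):
    c=robot.camera_info(n); K=np.array([[c['fx'],0,c['cx']],[0,c['fy'],c['cy']],[0,0,1]])
    return K,c['dist'],cv2.Rodrigues(c['rvec'])[0],c['tvec']
def ray(n,px,z):
    K,d,R,t=cam(n); u=cv2.undistortPoints(np.float64(px).reshape(-1,1,2),K,d)[:,0]
    D=np.c_[u,np.ones(len(u))]@R; C=-R.T@t
    return C+D*((z-C[2])/D[:,2])[:,None]
def blob(m,near=None,k=0):
    if k: m=cv2.morphologyEx(m,cv2.MORPH_CLOSE,np.ones((k,k)))
    cs,_=cv2.findContours(m,cv2.RETR_EXTERNAL,cv2.CHAIN_APPROX_NONE)
    return max(cs,key=cv2.contourArea)
def look(n): return cv2.cvtColor(robot.grab_frame(n),cv2.COLOR_RGB2HSV)
E
python3 - <<'E'
from h import *
for n in("top","scene"):
    h=look(n); print(n,"cam",-cam(n)[2].T@cam(n)[3])
    m=cv2.inRange(h,(5,150,150),(16,255,255))
    if n=="top":
        m[:, :395]=0; m[:,495:]=0; m[:160]=0;m[265:]=0
    else: m[:160]=0;m[245:]=0;m[:,:160]=0;m[:,256:]=0
    cs,hi=cv2.findContours(m,cv2.RETR_CCOMP,cv2.CHAIN_APPROX_NONE)
    i=max(range(len(cs)),key=lambda i:cv2.contourArea(cs[i]))
    p=ray(n,cs[i],.08)[:,:2]; r=cv2.minAreaRect(np.float32(p*1000)); print("top rect mm",r, cv2.boxPoints(r).round().tolist())
    for j,c in enumerate(cs):
        if hi[0][j][3]==i and cv2.contourArea(c)>8:
            q=ray(n,c,.08)[:,:2]*1000; print(" inner px",c[:,0].mean(0),"mm",cv2.minEnclosingCircle(np.float32(q)))
    # green handle
    g=cv2.inRange(h,(45,90,50),(75,255,255)); x=(280,330) if n=="top" else (325,355)
    y=(220,260) if n=="top" else (145,190); k=np.zeros_like(g);k[y[0]:y[1],x[0]:x[1]]=g[y[0]:y[1],x[0]:x[1]]
    c=blob(k); print("green px",cv2.boundingRect(c)); 
    for z in(.068,.128): print(z,(ray(n,c,z)[:,:2].mean(0)*1000).round(1), cv2.minEnclosingCircle(np.float32(ray(n,c,z)[:,:2]*1000)))
    # discs: bright low saturation in rack area
    w=cv2.inRange(h,(0,0,110),(180,70,255)); 
    R=(285,180,340,260) if n=="top" else (315,170,357,220)
    k=np.zeros_like(w);k[R[1]:R[3],R[0]:R[2]]=w[R[1]:R[3],R[0]:R[2]]
    for c in cv2.findContours(k,cv2.RETR_EXTERNAL,cv2.CHAIN_APPROX_NONE)[0]:
        if len(c)>12: print("disc",c[:,0].mean(0),cv2.minEnclosingCircle(np.float32(ray(n,c,.068)[:,:2]*1000)))
    if n=="top":
        b=cv2.inRange(h,(0,0,0),(180,255,90)); k=np.zeros_like(b);k[175:262,285:336]=b[175:262,285:336]
        f=cv2.imwrite("pics/crop.png",cv2.resize(cv2.cvtColor(h,cv2.COLOR_HSV2BGR)[160:270,280:500],None,fx=3.6,fy=3.6))
        c=blob(k,k=25); print("rack",cv2.minAreaRect(np.float32(ray(n,c,.062)[:,:2]*1000)))
E
```

```text
top cam [ 0.49710818 -0.01876232  0.7653186 ]
top rect mm ((526.88330078125, -225.93539428710938), (119.44685363769531, 159.27244567871094), 75.85237121582031) [[435.0, -264.0], [590.0, -303.0], [619.0, -187.0], [464.0, -149.0]]
 inner px [456.47222222 239.33333333] mm ((476.883544921875, -245.08642578125), 13.514531135559082)
 inner px [425.34090909 231.52272727] mm ((490.7931213378906, -186.73765563964844), 15.8104887008667)
 inner px [449.525 194.375] mm ((560.91064453125, -234.41177368164062), 14.465404510498047)
green px (299, 235, 12, 10)
0.068 [475.7  42. ] ((475.11505126953125, 41.25808334350586), 11.681902885437012)
0.128 [477.5  36.7] ((477.0074157714844, 36.09370040893555), 10.676765441894531)
disc [306.16129032 238.58064516] ((476.83270263671875, 38.04807662963867), 21.633697509765625)
disc [311.53333333 195.45      ] ((560.5629272460938, 27.863563537597656), 21.430011749267578)
rack ((518.3787231445312, 31.384010314941406), (71.1628189086914, 148.97535705566406), 83.43222045898438)
scene cam [1.18515067 0.00121726 0.58387974]
top rect mm ((526.3255615234375, -227.8196105
[... 212 characters left out ...]
314453), 14.731496810913086)
 inner px [229.40540541 176.13513514] mm ((480.4406433105469, -189.01150512695312), 24.498973846435547)
 inner px [202.96666667 171.56666667] mm ((467.986572265625, -246.94342041015625), 20.815412521362305)
green px (335, 156, 9, 26)
0.068 [426.9  39.2] ((427.6183166503906, 42.96990203857422), 48.59881591796875)
0.128 [515.1  34.8] ((515.7239990234375, 38.113800048828125), 42.94647216796875)
disc [334.3125 207.875 ] ((561.0733642578125, 26.128843307495117), 21.929290771484375)
disc [344.62962963 182.51851852] ((479.34222412109375, 46.38247299194336), 18.486032485961914)
disc [330.76923077 178.84615385] ((469.6279602050781, 21.262516021728516), 11.782894134521484)
```

View pics/crop.png

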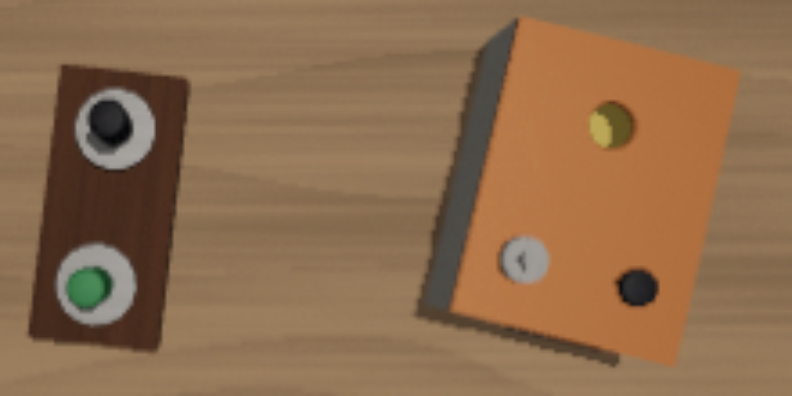

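```bash
cat >> h.py <<'E'
PIN=np.array([.4768,.0375]); HOLE=np.array([.561,-.235])
y=np.array([.115,.993,0]);y/=np.linalg.norm(y)
def rot():
    s=np.sign(robot.get_state()['tool_rot'][:,1]@y) or 1
    Y=y*s; Z=np.array([0,0,-1.]); return np.c_[np.cross(Y,Z),Y,Z]
E
python3 - <<'E'
from h import *
print(np.round(robot.get_state()['tool_rot'],2).tolist())
R=rot(); 
robot.move_ptp([*PIN,.20],R)
robot.gripper_to(.06)
print(robot.move_linear([*PIN,.0995],.08,None,15))
robot.gripper_to(0.0)
s=robot.get_state(); print(s['time'],s['ee_pos'],s['opening'],s['grasp_force'],s['force'])
robot.move_linear([*PIN,.225],.1)
s=robot.get_state(); print(s['time'],s['ee_pos'],s['opening'],s['grasp_force'],s['force'])
f=robot.grab_frame("scene"); cv2.imwrite("pics/lift.png",cv2.resize(f[60:260,220:480,::-1],None,fx=3,fy=3))
E
```

```text
[[0.95, 0.32, -0.0], [0.32, -0.95, 0.0], [-0.0, -0.0, -1.0]]
False
5.4583 [0.47681289 0.03754397 0.09950513] 0.0194676626788097 30.00003844499588 [-0.28548266  0.68413381  0.12455466]
6.8667 [0.47653842 0.03746988 0.2244544 ] 0.019433384241209245 29.9998077750206 [ 0.38991155 -0.14062938 -1.16373375]
```

View pics/lift.png

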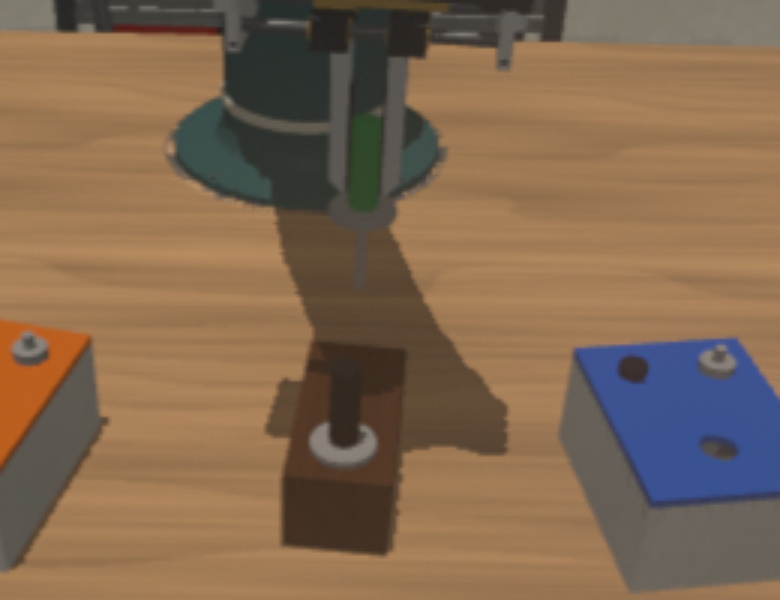

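The pin is lifted upright between the fingers, tip at full-frame px ≈ (340,156). Next: go above the orange hole and take a close look.

```bash
python3 - <<'E'
from h import *
def px(n,P):
    K,d,R,t=cam(n); return cv2.projectPoints(np.float64(P).reshape(1,3),R,t,K,d)[0].ravel().round(1)
print("tip expected at lift",px("scene",[.4765,.0375,.132]))
robot.move_linear([*HOLE,.215],.2)
robot.move_linear([*HOLE,.1825],.1)
s=robot.get_state(); print(s['time'],s['ee_pos'],s['force'])
f=robot.grab_frame("scene"); cv2.imwrite("pics/over.png",cv2.resize(f[100:250,130:290,::-1],None,fx=4,fy=4,interpolation=2))
e=s['ee_pos']; print("tip",px("scene",[e[0],e[1],e[2]-.0925]),"hole",px("scene",[*HOLE,.08]),"disc",px("scene",[e[0],e[1],e[2]-.0345]))
E
```

```text
tip expected at lift [340.1 155.2]
8.9667 [ 0.56105113 -0.23473596  0.18256141] [-0.11366358 -0.05641968 -0.35094783]
tip [197.7 195. ] hole [198.4 199.1] disc [192.3 170. ]
```

View pics/over.png

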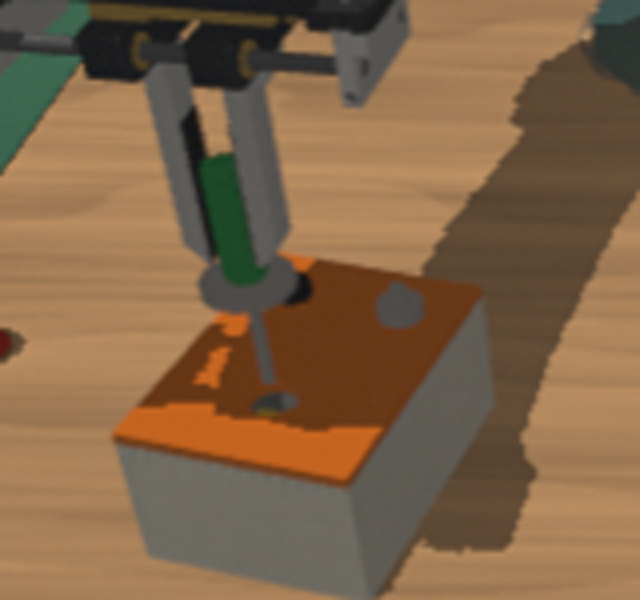

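The tip is at px (197.5,195.5), just above the hole centred at (198.7,200.5), so it is aligned. I'll push down now.

```bash
python3 - <<'E'
from h import *
print(robot.move_linear([*HOLE,.1255],.05,None,22))
s=robot.get_state(); print(s['time'],s['ee_pos'],s['force'],s['opening'])
robot.pause(.5)
robot.move_linear([*HOLE,.1925],.1)
s=robot.get_state(); print(s['time'],s['ee_pos'],s['force'],s['opening'])
for n in("scene",):
    f=robot.grab_frame(n); cv2.imwrite("pics/push.png",cv2.resize(f[80:260,120:300,::-1],None,fx=3,fy=3))
E
```

```text
False
10.3083 [ 0.56108703 -0.23502487  0.12581151] [-1.96314323 -0.5903192   4.82230639] 0.0191429572192289
11.625 [ 0.56063699 -0.23496027  0.19184577] [-0.19872986 -0.27852654 -1.85214282] 0.019498121864072696
```

View pics/push.png

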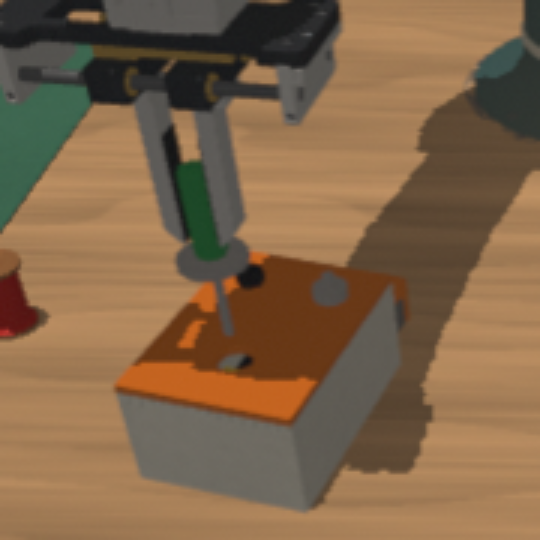

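An orange tray front now shows beyond the front edge at crop (402,300), so the tray is out. The pin is still upright, tip at crop (228,335), full-frame px ≈ (196,192). I'll return it to the rack and stop before release to check.

```bash
python3 - <<'E'
from h import *
K,d,Rc,t=cam("scene")
print("exp tip before",cv2.projectPoints(np.array([[.5606,-.235,.0993]]),Rc,t,K,d)[0].ravel())
robot.move_linear([*HOLE,.225],.15)
robot.move_linear([*PIN,.225],.2)
robot.move_linear([*PIN,.125],.1,None,10)
print(robot.move_linear([*PIN,.0985],.03,None,8))
s=robot.get_state(); print(s['time'],s['ee_pos'],s['force'],s['moment'])
f=robot.grab_frame("scene"); cv2.imwrite("pics/back.png",cv2.resize(f[100:250,260:420,::-1],None,fx=4,fy=4))
E
```

```text
exp tip before [196.7733399  191.04918098]
True
15.5667 [0.47654423 0.03748492 0.09947265] [-1.14582254  0.57502058  7.94557891] [-0.11749694  0.22975816 -0.01843528]
```

View pics/back.png

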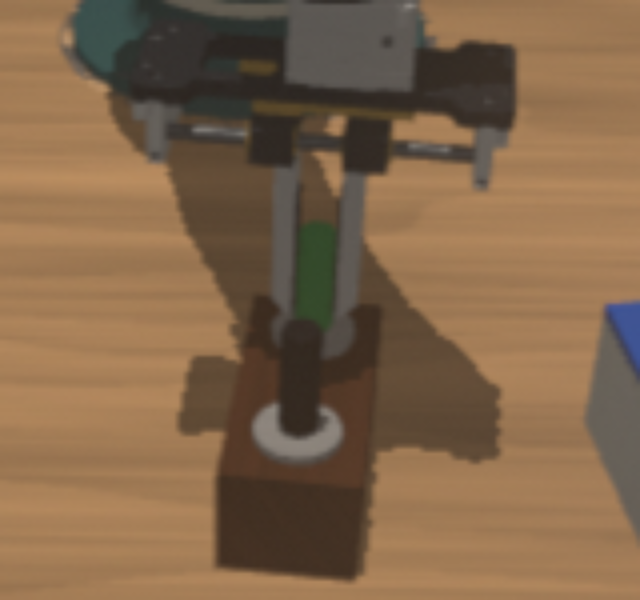

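The disc met the rack top at TCP z = 0.0995, the same height as at the grasp. The green handle is upright at crop (316,275), with its disc level at (316,332). I'll release, retreat and check.

```bash
python3 - <<'E'
from h import *
robot.gripper_to(.06)
robot.move_linear([*PIN,.22],.1)
robot.move_linear([.40,-.05,.30],.15)
robot.pause(.3)
a=robot.grab_frame("top");b=robot.grab_frame("scene")
cv2.imwrite("pics/end.png",np.vstack([a[150:300,140:520],b[120:270,140:520]])[:,:,::-1].repeat(2,0).repeat(2,1))
print(robot.get_state()['time'])
E
```

```text
19.25
```

View pics/end.png

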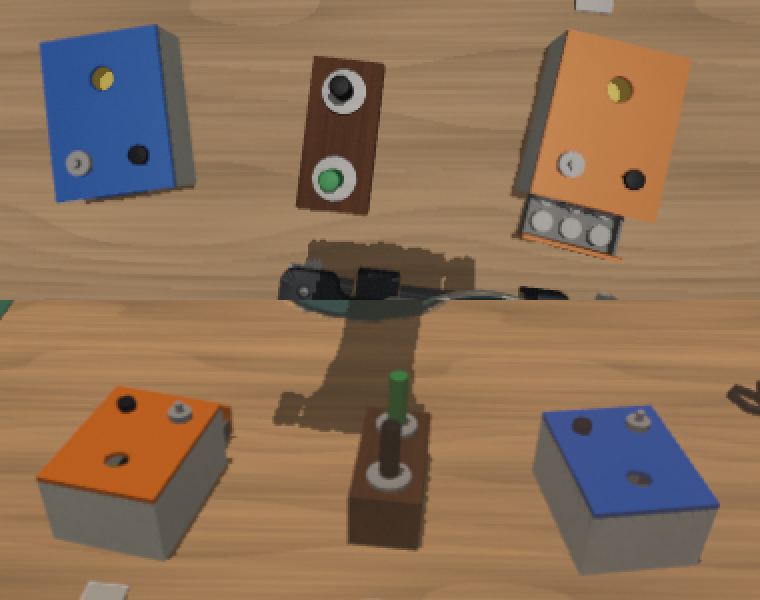

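The orange tray is out at (570,225) with its bobbins. The blue tray is shut, the pin is upright and seated at (333,178), and the gripper is clear.

```bash
python3 -c "
from rig import robot
print(robot.sign_off())"
```

```text
the job is handed in; nothing more can be done
None
```

The job is handed in: the orange winder's tray sprang out, the pin is back upright and seated in its own rack hole, and the blue tray stayed shut, all at about 19 s on the robot's clock.

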